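# Find the pedal with the bad bearing by feel and set it out for repair

## Robot

A 7-joint arm with a two-finger parallel gripper is mounted at the origin on the work surface. World frame = base frame: x ahead of the robot, y to its left, z up, the work surface at z = 0. Lengths are in m, angles in rad, forces in N, time in s.
With the tool pointing down it reaches from about 0.4 to 0.875 m from the base axis. Payload 6.5 kg.
Tool frame: the origin (TCP) lies midway between the tips of the shut fingers; the grasp point (between the pads) lies behind it (robot.grip_point_offset is the z of the grasp point in the tool frame, in m); z points along the fingers, y is the line along which they close (so a half turn about z gives the same grasp; the last joint's range is limited). The gripper opens to 88 mm and grips with 3 to 60 N. Pads are 18 mm wide; open, the fingers measure 123 mm over their backs; the gripper's body (75 mm by 187 mm) begins 45 mm behind the grasp point.
Start: joints at [-1.375, 0.536, -0.004, 1.538, 0.003, 1.067, -0.071], TCP at [0.168, 0.628, 0.239] pointing down, gripper open.
Joint ranges: [-2.7, 2.7], [-0.37, 2.16], [-1.27, 1.26], [0.24, 2.4], [-1.31, 4.45], [0.19, 1.91], [-2.76, 2.76]. Speed limits (rad/s): [2.39, 2.39, 3.14, 3.14, 3.14, 3.14, 3.14].

## Interface

Orientations are given as [roll, pitch, yaw] about the fixed x, y, z axes, in that order (R = Rz(yaw) Ry(pitch) Rx(roll)).
In Python, from plant import robot gives the robot as it stands. Calls block until the motion is done:
- robot.move_to(position, orientation): joint-space move of the TCP to a pose.
- robot.servo_line(position, rate=0.15, ori=None, threshold=None): straight line of the TCP; ori=None keeps the orientation; rate is the mean speed in m/s. With threshold (N) it stops when the force on the tool has changed by that much, and returns True; else False.
- robot.move_joints(angles): joint-space move.
- robot.move_gripper(opening, force=None): opening from 0.0 (shut) to 1.0 (fully open); force is the grip in N (None keeps the last); returns when the fingers have stopped.
- robot.sleep(seconds).
- robot.inverse_kinematics(position, orientation): joint angles nearest the present ones, or None.
- robot.sense(): the state.
- robot.grab_frame(name): name is "scene" or "side" or "wrist"; returns a dict with "frame" (384x512x3 uint8, red, green, blue), "K" (3x3 intrinsics, pixels), "rvec" (rotation vector, rad) and "tvec" (3), from world to camera coordinates, as OpenCV has them. Camera axes: x right, y down, z forward; pixel columns grow to the right and rows downward; lengths in m; the calibration is good to about 2 mm. A picture is of the moment at which its call begins. There is no depth.
A pose or a line that the arm cannot do raises robot.MotionError and nothing moves.
- robot.job_done(): hands the job in; it is judged then, once.
The state is a dict: "clock": time; "qpos": joint angles; "dq": joint speeds; "joint_efforts": joint torques, N m; "tool_pos": TCP position; "ee_rot": TCP orientation; "contact_force": force on the tool from outside, world axes, zero at the start; "wrist_torque": the same for the moment, N m; "gripper_width": opening from 0.0 (shut) to 1.0 (fully open); "grip_force": force on a finger pad.
Only numpy, scipy, OpenCV 4.12 (cv2) and the standard library are available. Lean on these libraries where they do the work, as an engineer would, in place of code of your own. Each camera call takes 0.05 s, during which the arm holds its last target. There are 200 camera calls.

## Task

One of the three bicycle pedals in the wooden rack has a bad bearing: turn each one in the rack, at least an eighth of a turn from where it stood and not back again, and feel which drags clearly the most. Then lift that pedal out and gently stand it upright in the round hole of the white repair stand, fully home, and let go. Leave the two sound pedals seated in the rack, keep grip and pushing forces below 30 N, and do not disturb the tub, tin, mug and wrench.

Things in the scene. Friction and masses are not known exactly. Their poses are not given: they have to be found in the camera images.
- rack_hole0 (a point): slot 1 of the three in the rack: centre of its mouth, on the rack's top face, z up. A bicycle pedal stands seated in it at the start, its axle upright through this point. All pedals look alike, about 0.3 kg. Heights above this point: steel axle shoulder 41 mm across, 0 to 6; the turning cage, a flat metal pedal body 94 mm long, 24 mm thick, 9 to 79. Below it a key foot 30 by 12 mm, 25 mm long (its last 6 mm 25 by 7)
- rack_hole1 (a point): slot 2 of the three in the rack: centre of its mouth, on the rack's top face, z up. A bicycle pedal stands seated in it at the start, its axle upright through this point. Its cage (94 by 24 by 70 mm, centred on the axle) starts with its length along the rack's x, up to 0.2 rad off, and turns endlessly about the axle either way. Its sides are solid within 18 mm of the axle and from 31 to 47 mm, with windows between; grip the middle
- rack_hole2 (a point): slot 3 of the three in the rack: centre of its mouth, on the rack's top face, z up. A bicycle pedal stands seated in it at the start, its axle upright through this point. Turning a cage takes a steady drag torque, the same at every angle and slow speed: under 0.05 N m in the two sound pedals (they differ), 0.22 to 0.26 N m in the one bad pedal, in any slot. A cage stays as left
- rack: fixed plywood rack, 90 mm (its x) by 340 mm (its y) by 35 mm tall; origin at the centre of its underside on the table. The three slots lie in a row along its y at -125, 0 and +125 mm, 31 mm (x) by 13 mm (y); they key the pedals' feet against turning, 0.5 mm loose on each side
- stand_hole0 (a point): centre of the mouth of the round through hole, 35.5 mm across and 35 mm deep, in the repair stand's top face, 35 mm above the table, z up. A pedal's foot (32.3 mm over its corners, 25 mm long) enters at any yaw with 1.6 mm to spare all round; fully home the shoulder rests on this face, the pedal as high above this point as it was above its slot
- stand: the fixed repair stand, a white plastic block 90 by 90 by 35 mm; origin at the centre of its underside on the table, under the hole
- tub: bystander: silver screw-lid tub, 116 mm across, 170 mm tall, origin at its underside
- tin: bystander: round blue tin, 110 mm across, 70 mm tall, origin at its underside
- mug: bystander: white mug, 76 mm across, 90 mm tall, origin at its underside
- wrench: bystander: steel wrench 170 mm long lying flat along its x, origin under its middle
Not all that is in view belongs to the job. Leave any blue or pink look-alike of the stand alone.

How it is judged:
On the way, in this order (a step that is already met when the one before it is completed fails the run):
1. all three pedals have been turned at least about 36 degrees on from where they stood, all seated in the rack (distance of each of cage_sound1_c5, cage_sound2_c5, cage_bad_c5 from where it was at the start of the episode above 0.024 m and height (world z) of each of pedal_sound1_c2, pedal_sound2_c2, pedal_bad_c2 below 0.042 m and distance of each of pedal_sound1_c2, pedal_sound2_c2, pedal_bad_c2 from where it was at the start of the episode below 0.006 m and angle between each of pedal_sound1_c2, pedal_sound2_c2, pedal_bad_c2's own z axis and vertical below 0.08 rad), for 0.2 s.
2. the bad pedal (its shoulder) is lifted clear of the rack (height (world z) of pedal_bad_c2 above 0.067 m), for 0.1 s.
At the end, for the whole second after the job is handed in: The bad pedal stands in the stand: middle of its shoulder within 4 mm of the hole's axis and under 6 mm above its mouth (3 is home), tilt under 0.06 rad, staying so. Each sound pedal is in its slot: shoulder under 42 mm above the table (38 is seated), within 6 mm of its start, tilt under 0.08 rad (horizontal distance between pedal_bad_c2 and stand_hole0 below 0.004 m and z of pedal_bad_c2 in the frame of stand_hole0 below 0.006 m and angle between pedal_bad_c2's own z axis and vertical below 0.06 rad and height (world z) of each of pedal_sound1_c2, pedal_sound2_c2 below 0.042 m and distance of each of pedal_sound1_c2, pedal_sound2_c2 from where it was at the start of the episode below 0.006 m and angle between each of pedal_sound1_c2, pedal_sound2_c2's own z axis and vertical below 0.08 rad); the robot touches nothing.
It fails at once if a sound pedal is lifted out of the rack (height (world z) of any of pedal_sound1_c2, pedal_sound2_c2 above 0.057 m).
It fails at once if the fingers squeeze or push anything with more than 80 N, both fingers added (a grip of 40 N) (contact force between the fingers and anything else above 80 N).
It fails at once if the rack is loaded with more than 80 N, all its contacts added (contact force between rack and anything else above 80 N).
It fails at once if anything is dropped or forced into the stand with more than 50 N (contact force between stand and anything else above 50 N).
It fails at once if the tub, tin, mug or wrench is moved more than 20 mm (distance of any of tub, tin, mug, wrench from where it was at the start of the episode above 0.02 m).
It also fails if it takes over 72 s, if anything falls off the work surface, if the arm or the gripper's body presses on something with over 40 N, if the wrist force passes 120 N, or if a joint passes its speed limit or range.

## Working session

There is one attempt and no reset: what is moved stays moved. The work goes in short steps, each a Python script; the robot and the scene stay as the last script left them, time stands still between calls to the robot, and variables do not carry over. Pictures are saved under pics/ and viewed, at most 10 in all, crops included, and the job is handed in when it is done.

```bash
ls; mkdir -p pics; python3 - <<'E'
from plant import robot
import cv2,numpy as np,pickle
d={}
for n in("scene","side","wrist"):
    f=robot.grab_frame(n); d[n]=f
    cv2.imwrite(f"pics/{n}0.png",f["frame"][:,:,::-1])
    R=cv2.Rodrigues(np.array(f["rvec"]))[0]; print(n,-R.T@np.array(f["tvec"]).ravel(),R[2])
pickle.dump(d,open("f0.pkl","wb"))
s=robot.sense();print(s,robot.grip_point_offset)
E
```

```text
pics
scene [ 1.19361433 -0.1986707   0.87560006] [-0.59558602  0.19186819 -0.78004095]
side [ 0.4677157  -0.80012109  0.52380689] [ 0.12258869  0.86622475 -0.4843828 ]
wrist [0.08788728 0.64720252 0.38463752] [ 0.30899574 -0.08445451 -0.94730622]
{'clock': 0.15, 'qpos': array([-1.37520513,  0.53701686, -0.00445162,  1.53862424,  0.00257525,
        1.06730234, -0.07118678]), 'dq': array([-0.00083444, -0.00298852,  0.00040975, -0.00224335, -0.00169842,
       -0.00051174,  0.00098567]), 'joint_efforts': array([ 1.31936395e-03, -5.71327579e+01,  9.91889611e-01, -2.51827598e+01,
       -5.61254087e-02,  1.51845126e-02,  1.04462551e-04]), 'tool_pos': array([0.16809794, 0.62740055, 0.23803275]), 'ee_rot': array([-3.14024940e+00,  7.23858123e-05,  2.87988532e+00]), 'contact_force': array([ 0.66300745,  0.11376948, -0.20052743]), 'wrist_torque': array([ 0.00095599, -0.00459462, -0.02838316]), 'grip_force': 0.0, 'gripper_width': 0.998592433288204} -0.0187
```

View pics/scene0.png

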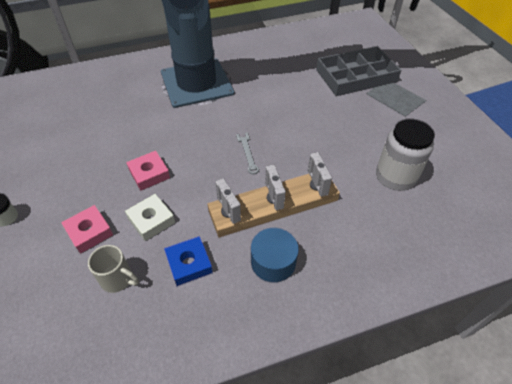

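View pics/side0.png

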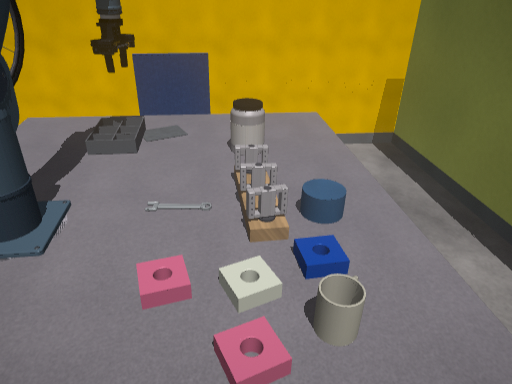

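The only white block is the stand: scene (149,216), side (250,283). The look-alikes are pink at scene (147,169) and (87,228), and blue at (188,260). The rack pedals are at scene about (230,202), (275,188) and (319,175). I'll enlarge these to confirm.

```bash
python3 - <<'E'
import cv2,numpy as np
a=cv2.imread("pics/scene0.png");b=cv2.imread("pics/side0.png")
r=lambda im,x,y,w,h,s:cv2.resize(im[y:y+h,x:x+w],None,fx=s,fy=s,interpolation=cv2.INTER_CUBIC)
o=np.zeros((600,800,3),np.uint8)
o[:400,:]=r(a,115,145,240,120,5)[:400,:800] if 0 else cv2.resize(a[140:260,110:350],(800,400),interpolation=cv2.INTER_CUBIC)
o[400:,:]=cv2.resize(b[140:320,200:360],(800,900),interpolation=cv2.INTER_CUBIC)[:200] if 0 else 0
cv2.imwrite("pics/c1.png",o[:400])
cv2.imwrite("pics/c2.png",cv2.resize(b[135:315,205:305],(444*3//4*1,600),interpolation=cv2.INTER_CUBIC))
E
```

```text
(no output)
```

View pics/c1.png

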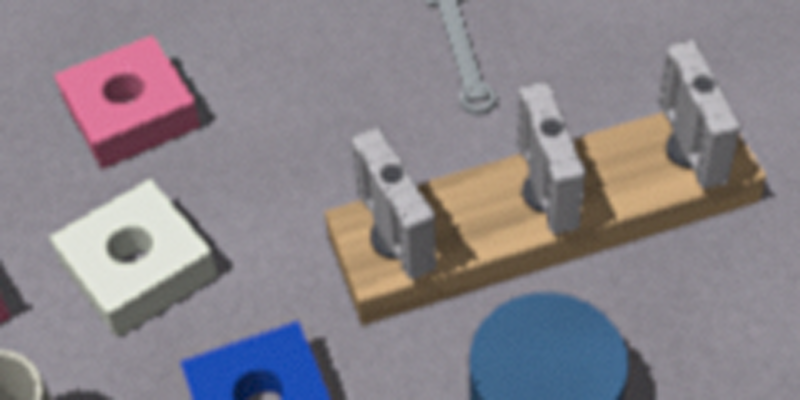

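View pics/c2.png

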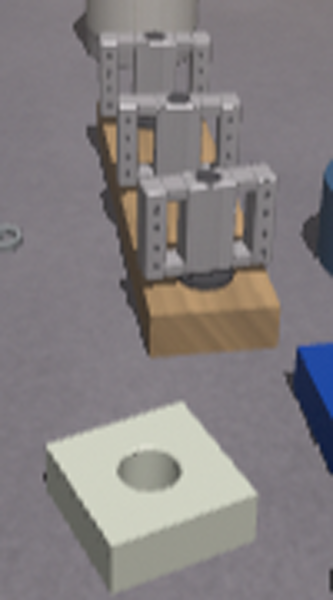

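```bash
cat >h.py <<'E'
import cv2,numpy as np
from scipy.optimize import least_squares
def ray(f,u,v):
    R=cv2.Rodrigues(np.array(f["rvec"]))[0];t=np.array(f["tvec"]).ravel()
    return -R.T@t, R.T@np.linalg.solve(np.array(f["K"]),[u,v,1.])
def onz(f,u,v,z):
    c,d=ray(f,u,v); return c+d*(z-c[2])/d[2]
E
python3 - <<'E'
from h import *
import pickle
d=pickle.load(open("f0.pkl","rb"));a=lambda p:(110+(p[0]+.5)*.3-.5,140+(p[1]+.5)*.3-.5);b=lambda p:(205+(p[0]+.5)*.3-.5,135+(p[1]+.5)*.3-.5)
S,D=d["scene"],d["side"]
for p,q in zip([(391,173),(551,127),(703,83)],[(208,176),(180,98),(155,36)]): print(onz(S,*a(p),.114),onz(D,*b(q),.114))
print("stand",onz(S,*a((129,244)),.035),onz(D,*b((149,470)),.035))
for p in[(51,239),(152,180),(212,249),(117,318)]:print(onz(S,*a(p),.035))
print("rackcorners")
for p in[(326,212),(362,303),(767,180)]:print(onz(S,*a(p),.035))
print("cage ends")
for p,q in[((368,135),(418,214)),((534,90),(568,168)),((682,46),(723,124))]:
    e=onz(S,*a(q),.114)-onz(S,*a(p),.114);print(np.linalg.norm(e),np.arctan2(e[1],e[0]))
for n,u,v,z in[("wr",239,135,0),("wr",254,171,0),("tin",274,244,.07),("tub",413,135,.17),("mug",108,262,.09)]:print(n,onz(S,u,v,z))
E
```

```text
[ 0.59836144 -0.05877496  0.114     ] [ 0.59911144 -0.05736486  0.114     ]
[0.59518428 0.0664049  0.114     ] [0.59707813 0.06800321 0.114     ]
[0.59172368 0.19177652 0.114     ] [0.59272572 0.1929412  0.114     ]
stand [ 0.53791755 -0.25499187  0.035     ] [ 0.53692986 -0.25612655  0.035     ]
[ 0.51357514 -0.31126326  0.035     ]
[ 0.48131478 -0.2267489   0.035     ]
[ 0.56333442 -0.19548897  0.035     ]
[ 0.60193406 -0.2749713   0.035     ]
rackcorners
[ 0.55745048 -0.10359231  0.035     ]
[ 0.64794836 -0.1002348   0.035     ]
[0.64064954 0.23591572 0.035     ]
cage ends
0.0829126321784097 0.15864703833183688
0.0794623633645735 -0.04345294496966436
0.08350140716822604 -0.05571542175159978
wr [0.30477858 0.06300715 0.        ]
wr [0.46187808 0.05808212 0.        ]
tin [0.7480114  0.00743168 0.07      ]
tub [0.62029677 0.42377942 0.17      ]
mug [ 0.6840434  -0.35807802  0.09      ]
```

The rack yaw is about 0.026, with axles at about (0.5985,-0.058), (0.596,0.067) and (0.592,0.192). The stand is at about (0.537,-0.2555). Next I'll go above the pedal at y=0.192 and take a close look with the wrist camera.

```bash
cat >>h.py <<'E'
from plant import robot
pi=np.pi
AX=np.array([[.5987,-.0581],[.5961,.0672],[.5922,.1924]]); CY=[.159,-.043,-.056]
def go(p,z,yaw): robot.move_to([p[0],p[1],z],[pi,0,yaw])
def st():
    s=robot.sense(); return np.round(np.r_[s["clock"],s["tool_pos"],s["contact_force"],s["wrist_torque"],s["grip_force"],s["gripper_width"]*88],3)
E
python3 - <<'E'
from h import *
for i in range(3):
    for k in (0,pi,-pi):
        for dy in(-1,0,1):
            q=robot.inverse_kinematics([*AX[i],.07],[pi,0,CY[i]+k+dy]); print(i,round(k),dy,None if q is None else np.round(q,2)[[0,4,6]])
go(AX[2],.24,CY[2]+pi)
print(st())
f=robot.grab_frame("wrist");cv2.imwrite("pics/w1.png",f["frame"][:,:,::-1])
R=cv2.Rodrigues(np.array(f["rvec"]))[0]
for a in AX: 
  for z in(.114,.041): print(cv2.projectPoints(np.array([[*a,z]]),np.array(f["rvec"]),np.array(f["tvec"]),np.array(f["K"]),None)[0].ravel())
import pickle;pickle.dump(f,open("w1.pkl","wb"))
E
```

```text
0 0 -1 [-0.67 -1.07 -1.55]
0 0 0 [-0.43 -0.64 -0.86]
0 0 1 [-0.34 -0.51  0.03]
0 3 -1 [-0.23 -0.35  1.04]
0 3 0 [-0.12 -0.19  1.91]
0 3 1 [0.07 0.06 2.7 ]
0 -3 -1 [-0.23 -0.35  1.04]
0 -3 0 [-0.12 -0.19  1.91]
0 -3 1 [0.07 0.06 2.7 ]
1 0 -1 [-0.88 -1.07 -1.95]
1 0 0 [-0.62 -0.62 -1.29]
1 0 1 [-0.59 -0.57 -0.33]
1 3 -1 [-0.43 -0.34  0.62]
1 3 0 [-0.27 -0.12  1.44]
1 3 1 [-0.13  0.07  2.28]
1 -3 -1 [-0.43 -0.34  0.62]
1 -3 0 [-0.27 -0.12  1.44]
1 -3 1 [-0.13  0.07  2.28]
2 0 -1 [-1.06 -1.07 -2.2 ]
2 0 0 [-0.8  -0.6  -1.53]
2 0 1 [-0.75 -0.53 -0.59]
2 3 -1 [-0.61 -0.31  0.38]
2 3 0 [-0.47 -0.12  1.23]
2 3 1 [-0.29  0.14  2.02]
2 -3 -1 [-0.61 -0.31  0.38]
2 -3 0 [-0.47 -0.12  1.23]
2 -3 1 [-0.29  0.14  2.02]
[ 2.3250e+00  5.9200e-01  1.9400e-01  2.4000e-01 -3.6900e-01  4.8500e-01
 -1.4100e-01 -2.5000e-02 -4.9000e-02 -1.6000e-02  0.0000e+00  8.8139e+01]
[ 14.33268431 200.66535797]
[ 60.08883903 180.56492406]
[132.77802367 192.08338259]
[155.99966507 173.47748781]
[253.50011115 182.1160629 ]
[253.36886994 165.28008172]
```

View pics/w1.png

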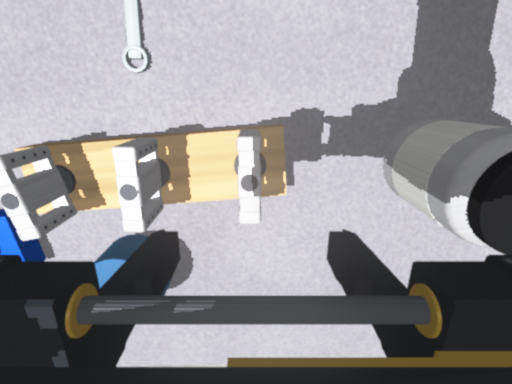

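The wrist view shows the axle tops at (249,183), (128,191) and (10,201), about 4.5 px left of prediction. The arm may not have settled, so I'll check again now that it's at rest.

```bash
python3 - <<'E'
from h import *
import pickle
f=robot.grab_frame("wrist");o=pickle.load(open("w1.pkl","rb"))
g=lambda f:cv2.cvtColor(f["frame"],cv2.COLOR_RGB2GRAY)[100:230,:290].astype(np.float32)
print(cv2.phaseCorrelate(g(o),g(f)),st())
P=lambda f,a:cv2.projectPoints(np.array([[*a,.114]]),np.array(f["rvec"]),np.array(f["tvec"]),np.array(f["K"]),None)[0].ravel()
for a in AX: print(P(o,a),P(f,a))
for u,v in[(249,183),(128,191),(10,201)]: print(onz(o,u,v,.114))
E
```

```text
((0.08080668745481034, 0.48667895816168993), 1.002315273096532) [ 2.4250e+00  5.9200e-01  1.9400e-01  2.4000e-01 -4.1000e-01 -4.6300e-01
  3.9000e-02  2.9000e-02 -4.5000e-02  5.0000e-03  0.0000e+00  8.7882e+01]
[ 14.33268431 200.66535797] [ 14.41536295 200.63125723]
[132.77802367 192.08338259] [132.85009984 192.05499757]
[253.50011115 182.1160629 ] [253.57161804 182.09271461]
[0.59289091 0.18775277 0.114     ]
[0.59465626 0.06250358 0.114     ]
[ 0.59881887 -0.06273965  0.114     ]
```

```bash
python3 - <<'E'
from h import *
f=robot.grab_frame("wrist")
s=robot.sense();print(s["tool_pos"],s["ee_rot"])
for z in(.0,-.1): # points on the tool axis
  print(cv2.projectPoints(np.array([s["tool_pos"]+[0,0,z]]),np.array(f["rvec"]),np.array(f["tvec"]),np.array(f["K"]),None)[0].ravel())
y=CY[2]+pi
go([.5925,.1888],.15,y);robot.sleep(.2);print(st())
robot.servo_line([.5925,.1888,.072],rate=.1,threshold=12);robot.sleep(.2);b=st();print(b)
robot.move_gripper(.45,force=5);print(st());robot.move_gripper(.0,force=5);robot.sleep(.3);print(st()-b*0)
E
```

```text
[0.59189924 0.19339573 0.23993045] [ 3.14131723e+00 -1.94505734e-04  3.08704073e+00]
[256.02369919 243.53146352]
[254.8854715  189.79249851]
[ 3.1250e+00  5.9400e-01  1.8900e-01  1.5200e-01  3.4300e-01  2.5000e-02
 -4.3000e-02  6.0000e-03  5.0000e-03  4.0000e-03  0.0000e+00  8.8363e+01]
[ 4.2580e+00  5.9300e-01  1.8900e-01  7.3000e-02 -1.8800e-01 -4.1800e-01
 -2.9000e-02  4.5000e-02 -2.4000e-02  6.0000e-03  0.0000e+00  8.7923e+01]
[ 5.1000e+00  5.9200e-01  1.8900e-01  7.2000e-02 -1.1800e-01 -3.5400e-01
  4.3100e-01 -1.3000e-02 -5.2000e-02  1.1000e-02  0.0000e+00  3.9598e+01]
[ 5.775  0.593  0.189  0.072  1.65   0.936 -0.571  0.329 -0.058 -0.04
  4.996 23.92 ]
```

The force is centred, so the close-range estimate is right. Now I'll turn this one and read the torque at each step.

```bash
cat >>h.py <<'E'
def turn(p,z,y0,total=-.95,n=8):
    t0=robot.sense()["wrist_torque"].copy() 
    T=[]
    for k in range(1,n+1):
        robot.move_to([p[0],p[1],z],[pi,0,y0+total*k/n])
        s=robot.sense();T.append(np.r_[s["clock"],s["ee_rot"][2],s["contact_force"],s["wrist_torque"][2],s["joint_efforts"][6]])
    print(np.round(T,3))
E
python3 - <<'E'
from h import *
robot.move_gripper(0,force=22);print(st())
turn([.5925,.1888],.072,CY[2]+pi)
robot.sleep(.2);print(st())
E
```

```text
[ 5.992  0.593  0.189  0.072 -0.474  2.154 -1.344  0.519 -0.071  0.033
 21.995 24.058]
[[ 6.242e+00  2.970e+00 -2.000e-03  2.063e+00  8.500e-02 -2.400e-02
  -3.530e-01]
 [ 6.492e+00  2.853e+00 -4.060e-01  1.763e+00 -2.860e-01  1.900e-02
  -3.240e-01]
 [ 6.742e+00  2.735e+00 -7.000e-01  2.552e+00  1.359e+00 -2.000e-02
  -3.130e-01]
 [ 6.992e+00  2.617e+00 -2.540e-01  1.308e+00  1.040e+00 -3.000e-02
  -3.060e-01]
 [ 7.242e+00  2.498e+00 -1.473e+00  1.908e+00  1.064e+00 -4.000e-03
  -2.920e-01]
 [ 7.492e+00  2.380e+00 -8.100e-01  1.647e+00  4.980e-01 -1.100e-02
  -2.830e-01]
 [ 7.742e+00  2.261e+00 -1.263e+00  3.760e-01  1.335e+00 -1.800e-02
  -2.710e-01]
 [ 7.992e+00  2.142e+00 -1.649e+00 -6.600e-02  1.199e+00 -6.300e-02
  -2.710e-01]]
[ 8.192  0.592  0.189  0.072 -1.746  0.16   1.069  0.032  0.404  0.027
 21.996 23.734]
```

```bash
cat >>h.py <<'E'
A2=np.array([[.599,-.0612],[.5958,.0638],[.5925,.1888]])
def release(zup=.16):
    robot.move_gripper(1.0); p=robot.sense()["tool_pos"]; robot.servo_line([p[0],p[1],zup],rate=.2)
def grasp(p,y):
    go(p,.16,y); robot.servo_line([p[0],p[1],.072],rate=.12,threshold=12)
    robot.move_gripper(0,force=5);robot.sleep(.2);print(st())
E
python3 - <<'E'
from h import *
release(); grasp(A2[1],CY[1]+pi)
s=robot.sense()
if abs(s["contact_force"]).max()<8:
    robot.move_gripper(0,force=22);turn(A2[1],.072,CY[1]+pi);robot.sleep(.2);print(st())
E
```

```text
[ 1.2842e+01  5.9600e-01  6.4000e-02  7.2000e-02  1.3160e+00  1.7910e+00
 -1.2430e+00  2.9500e-01 -1.2000e-02 -2.8000e-02  4.9520e+00  2.4109e+01]
[[ 1.3308e+01  2.9830e+00  1.1300e-01  2.3320e+00 -1.0500e-01  1.8000e-02
  -3.3400e-01]
 [ 1.3558e+01  2.8660e+00  8.8000e-02  2.8400e+00 -4.0600e-01 -5.2000e-02
  -3.1900e-01]
 [ 1.3808e+01  2.7480e+00  3.3100e-01  3.9260e+00 -1.1540e+00  3.0000e-02
  -3.1400e-01]
 [ 1.4058e+01  2.6300e+00  1.6600e-01  1.9000e+00 -4.4000e-01 -1.0000e-02
  -3.1300e-01]
 [ 1.4308e+01  2.5110e+00  3.0800e-01  3.4080e+00 -4.0500e-01  2.3000e-02
  -3.1300e-01]
 [ 1.4558e+01  2.3930e+00  7.6100e-01  3.8910e+00 -5.3100e-01  9.0000e-03
  -3.1400e-01]
 [ 1.4808e+01  2.2740e+00 -1.4900e-01  4.2220e+00  5.1000e-01  3.7000e-02
  -3.1200e-01]
 [ 1.5058e+01  2.1550e+00  7.2000e-02  4.3220e+00  7.2100e-01 -4.0000e-03
  -3.0700e-01]]
[15.258  0.596  0.064  0.072 -0.846  3.732  0.528  0.958  0.246  0.058
 21.968 23.684]
```

```bash
python3 - <<'E'
from h import *
release(); grasp(A2[0],CY[0]+pi)
s=robot.sense()
if abs(s["contact_force"]).max()<8:
    robot.move_gripper(0,force=25);turn(A2[0],.072,CY[0]+pi);robot.sleep(.2);print(st())
f=robot.grab_frame("scene")
cv2.imwrite("pics/s2.png",cv2.resize(f["frame"][120:270,120:350,::-1],(800,522),interpolation=cv2.INTER_CUBIC))
E
```

```text
[20.042  0.599 -0.061  0.072 -1.053  0.989 -0.266  0.432  0.057 -0.026
  4.996 24.005]
[[ 2.0508e+01 -3.0980e+00 -5.8100e-01  1.7030e+00 -3.7900e-01 -5.6000e-02
  -3.2500e-01]
 [ 2.0758e+01  3.0680e+00  5.6000e-02  2.6610e+00 -1.2660e+00 -8.0000e-03
  -3.0300e-01]
 [ 2.1008e+01  2.9510e+00  6.9300e-01  3.5680e+00 -1.6700e+00 -6.8000e-02
  -2.9400e-01]
 [ 2.1258e+01  2.8320e+00  1.0900e-01  3.0140e+00 -1.4800e+00  1.6000e-02
  -2.9000e-01]
 [ 2.1508e+01  2.7140e+00  5.0000e-02  4.5750e+00 -2.3780e+00 -5.9000e-02
  -2.8800e-01]
 [ 2.1758e+01  2.5950e+00  1.1750e+00  3.2110e+00 -1.5120e+00  1.4000e-02
  -2.8800e-01]
 [ 2.2008e+01  2.4760e+00 -6.8500e-01  1.9280e+00 -2.5570e+00  0.0000e+00
  -2.8800e-01]
 [ 2.2258e+01  2.3570e+00 -5.9000e-01  2.9870e+00 -1.2490e+00 -6.0000e-02
  -2.8800e-01]]
[22.458  0.599 -0.061  0.072  0.374  2.809 -2.739  0.659  0.067  0.025
 24.993 23.553]
```

View pics/s2.png

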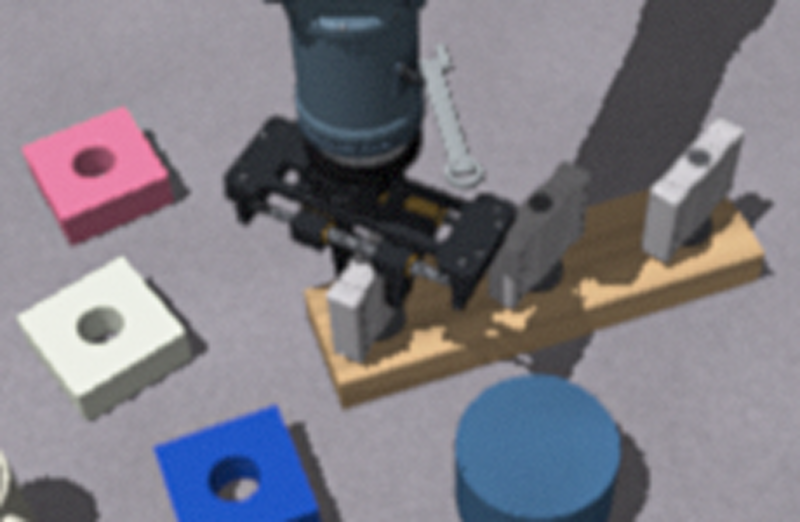

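All three cages have turned about 54°. However, the torque relaxes once the arm stops, so the readings don't tell the pedals apart. I'll push each cage further the same way, with a finger 39 mm off the axle and a force threshold. The bad one should need about 6 N and the sound ones less than 1.3 N.

```bash
cat >>h.py <<'E'
def push(i,c,s,thr=3.5,d=.015):
    """tool straddles cage (yaw c) end on side s, gap 32 mm; push clockwise, stop at thr"""
    u=s*np.array([np.cos(c),np.sin(c)]);n=s*np.array([-np.sin(c),np.cos(c)])
    p=A2[i]+.039*u; z=robot.sense()["tool_pos"][2]
    if z>.1: go(p,.16,c+pi); 
    print("in",robot.servo_line([*p,.072],rate=.1,threshold=8)); robot.sleep(.2); a=st()
    q=p-d*n; hit=robot.servo_line([*q,.072],rate=.02,threshold=thr); b=st()
    print(i,"hit",hit,"travel",(a[1:3]-b[1:3])@n,"f.n before/after",a[4:6]@n,b[4:6]@n,"clock",b[0])
    b=b[1:3]+.003*n; robot.servo_line([*b,.072],rate=.05)
E
python3 - <<'E'
from h import *
robot.move_gripper(.364,force=15)
push(0,CY[0]-.95,1)
E
```

```text
in False
0 hit False travel 0.014845048340724875 f.n before/after -0.8155586891236708 0.04964898131556709 clock 24.483
```

```bash
python3 - <<'E'
from h import *
p=robot.sense()["tool_pos"];robot.servo_line([p[0],p[1],.16],rate=.2)
push(1,CY[1]-.95,1)
p=robot.sense()["tool_pos"];robot.servo_line([p[0],p[1],.16],rate=.2)
push(2,CY[2]-.95,-1)
p=robot.sense()["tool_pos"];robot.servo_line([p[0],p[1],.16],rate=.2)
print(st()[0])
f=robot.grab_frame("wrist");cv2.imwrite("pics/w2.png",f["frame"][:,:,::-1])
f=robot.grab_frame("scene");cv2.imwrite("pics/s3.png",cv2.resize(f["frame"][120:270,120:350,::-1],(800,522),interpolation=cv2.INTER_CUBIC))
import pickle;pickle.dump(f,open("s3.pkl","wb"))
E
```

```text
in False
1 hit True travel 0.005280700052606163 f.n before/after 0.16303062668782728 2.5077836432339313 clock 27.567
in False
2 hit False travel 0.014418321871838568 f.n before/after -0.12995860399217907 0.7593308671031652 clock 31.342
32.183
```

View pics/s3.png

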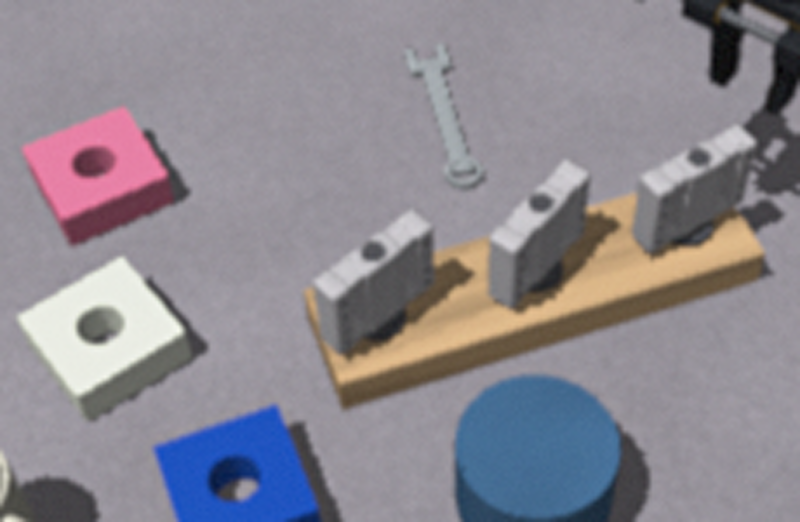

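Only pedal 1 (the middle one, axle top at crop (541,202)) stopped the push: more than 3.5 N, after about 1 mm of contact. Pedals 0 and 2 swung a further 10 mm or so, so pedal 1 is the bad one. Next is a close look at the white stand (crop (100,325)).

```bash
python3 - <<'E'
from h import *
import pickle
go([.537,-.2580],.24,CY[2]+pi);robot.sleep(.3)
f=robot.grab_frame("wrist");pickle.dump(f,open("w3.pkl","wb"));s=st();print(s)
im=f["frame"][:,:,::-1]
p=cv2.projectPoints(np.array([[.537,-.2580,.035]]),np.array(f["rvec"]),np.array(f["tvec"]),np.array(f["K"]),None)[0].ravel();print(p)
x,y=int(p[0])-60,int(p[1])-45
print(x,y);cv2.imwrite("pics/w3.png",cv2.resize(im[y:y+90,x:x+120],(800,600),interpolation=cv2.INTER_CUBIC))
E
```

```text
[ 3.4433e+01  5.3700e-01 -2.5800e-01  2.4000e-01  1.1390e+00  1.9500e-01
  5.2000e-02  4.0000e-03 -3.2000e-02 -1.1000e-02  0.0000e+00  3.1666e+01]
[254.17484941 163.61613521]
194 118
```

View pics/w3.png

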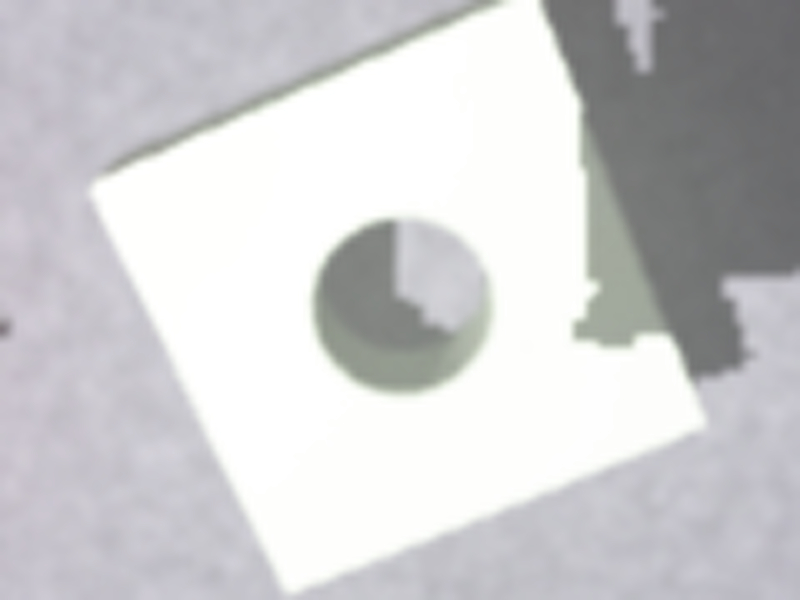

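The hole is at crop (403,305), i.e. pixel (254.0,163.3), which puts it at (0.537,-0.258) and confirms the white stand. Allowing for the roughly 1 mm bias in the wrist camera, I'll use y=-0.257. Now I'll grip pedal 1, lift it and carry it over.

```bash
python3 - <<'E'
from h import *
y=CY[1]-.97+pi
robot.move_gripper(.75); go(A2[1],.16,y); robot.servo_line([*A2[1],.072],rate=.12,threshold=12)
robot.move_gripper(0,force=5);robot.sleep(.1);print(st());robot.move_gripper(0,force=25)
robot.servo_line([*A2[1],.215],rate=.1);robot.sleep(.1);s=st();print(s)
if s[-1]>20:
    go([.537,-.257],.215,y);robot.servo_line([.537,-.257,.105],rate=.12);robot.sleep(.2);print(st())
    f=robot.grab_frame("side");cv2.imwrite("pics/d4.png",cv2.resize(f["frame"][170:320,180:320,::-1],(560,600),interpolation=cv2.INTER_CUBIC))
E
```

```text
[ 3.8058e+01  5.9600e-01  6.4000e-02  7.2000e-02 -3.8400e-01 -5.4000e-01
  1.9270e+00 -1.0400e-01  2.2500e-01  3.1000e-02  4.9750e+00  2.3786e+01]
[ 3.9958e+01  5.9500e-01  6.4000e-02  2.1400e-01 -5.4300e-01 -1.0900e-01
 -3.3290e+00 -7.2000e-02  3.4000e-02 -3.1000e-02  2.4886e+01  2.3638e+01]
[42.458  0.537 -0.257  0.106 -0.127  0.181 -3.01  -0.096  0.043 -0.
 24.886 23.661]
```

View pics/d4.png

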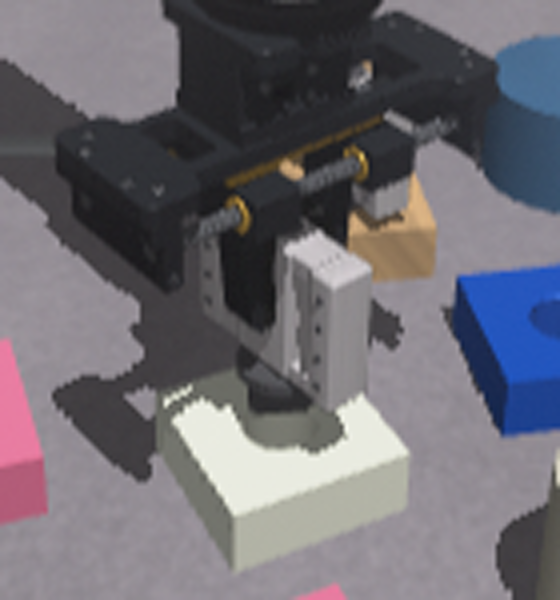

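The pedal hangs upright over the hole (foot about (278,400), hole rim down to about (300,450)). I'll lower it with a force threshold, and search around if it catches on the rim.

```bash
python3 - <<'E'
from h import *
C=np.array([.537,-.257]); ok=False
offs=[(0,0)]+[(.0018*np.cos(a),.0018*np.sin(a)) for a in (-pi/2,pi/2,0,pi,-pi/4,3*pi/4)]
for o in offs:
    p=C+o
    robot.servo_line([*p,.102],rate=.1); hit=robot.servo_line([*p,.071],rate=.025,threshold=5)
    s=st();print(o,hit,s)
    if s[3]<.080 or s[0]>60: break
E
```

```text
(0, 0) True [ 4.3883e+01  5.3700e-01 -2.5700e-01  7.2000e-02 -3.6400e-01 -1.1900e-01
  5.3580e+00  6.3000e-02  1.8000e-01  7.0000e-03  2.4889e+01  2.3748e+01]
```

It went home at z=0.072 with almost no side force. I'll release, back off and check.

```bash
python3 - <<'E'
from h import *
robot.sleep(.2);print(st())
robot.move_gripper(.75);p=robot.sense()["tool_pos"];robot.servo_line([p[0],p[1],.2],rate=.15);robot.sleep(.2);print(st())
f=robot.grab_frame("side");cv2.imwrite("pics/d5.png",cv2.resize(f["frame"][130:320,180:370,::-1],(600,600),interpolation=cv2.INTER_CUBIC))
E
```

```text
[ 4.4083e+01  5.3700e-01 -2.5700e-01  7.2000e-02 -1.5910e+00  1.7000e-02
  5.2170e+00  8.8000e-02  1.6300e-01  4.4000e-02  2.4888e+01  2.3633e+01]
[ 4.6050e+01  5.3500e-01 -2.5600e-01  1.9900e-01  1.0800e-01  2.6300e-01
 -5.0600e-01 -8.1000e-02  4.0000e-02  1.6000e-02  0.0000e+00  6.6124e+01]
```

View pics/d5.png

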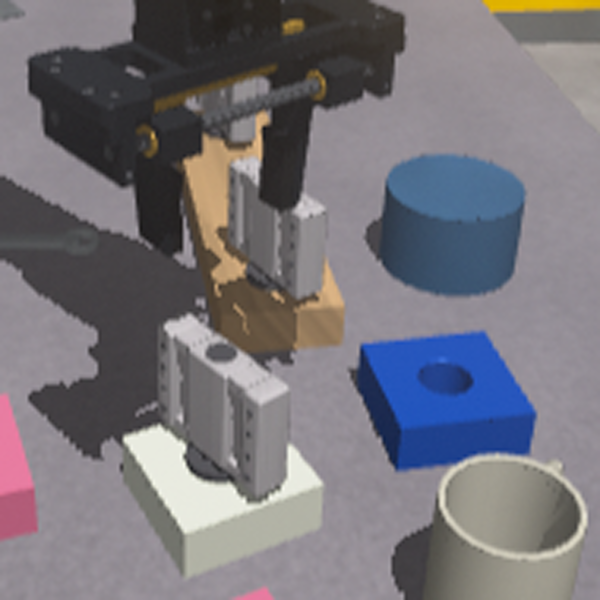

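The bad pedal stands upright in the white stand with its shoulder on the face (about (208,465)). The gripper is clear of it, and the sound pedals are still seated.

```bash
python3 -c "
from plant import robot
print(robot.job_done())"
```

```text
the job is handed in; nothing more can be done
None
```

The job is handed in (no verdict came back): the middle pedal dragged clearly the most and now stands upright, fully home in the white stand, and the two sound pedals were turned and left seated in the rack.

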